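# Set the revolving length stop of the rail cutter and bring the rail up to it

## Task

Set the rail cutter up for the next cut: turn the revolving length stop click by click until its third stop, counting the one by the dowel as the first and going clockwise as seen from above, has clicked into line with the rail. Then slide the rail through the cutter, by feel, until its end bears lightly on that stop's pad, without ramming it, and leave it lying in its guides against the pad. Leave the other things on the bench where they are.

Things in the scene. Friction and masses are not known exactly. Their poses are not given: they have to be found in the camera images.
- station: Fixed bench rail cutter on a 600x150x12 mm plate. Origin: turret axis at table level; z up, x to the far side, the rail is fed along -y. Bed (44 wide, top z 38) y 90 to 515; guide cheeks (38 apart, 48 high) y 185-215 and 460-510. Shear portal y 128-172, 104 wide, top 126, throat 40 wide, 26 high above the bed. Its lever leans up over the far side (+x), to 290 mm high at x 240: pass above or beside it.
- stop_turret: Revolving length stop on the station's plate: dark hexagon, 60 mm across flats, z 30-62, on a vertical axis. Origin on the axis at table level, z up, x towards stop 1 (12 mm dowel on top). On top a black bar handle, 60 long (along its y), 15 wide, z 72-98, centred on the axis. Six sprung clicks 60 deg apart, endless both ways, about 0.13 N m each; let go, it drops into the nearest one.
- stop3_face (a point): Middle of the top edge of the turret's flat that carries stop 3: 30 mm from the axis, z 62, turning with the turret. Stops 1 to 6 follow clockwise from above, 60 deg apart, so stop 3 lies 120 deg clockwise of stop 1. Each stop is a screw standing out from its flat at z 46 with a round steel pad, 22 mm across, 5 thick.
- line_mark (a point): Fixed point on the station, 30 mm from the turret's axis towards the rail (station +y), z 62: stop3_face comes to it when stop 3 is in line. Stop 3's pad face then stands 58 mm from the turret's axis, but its screw is adjusted up to 7 mm either way and this is not measured: find it by feel. The pads must not take over 15 N.
- rail: Metal mounting rail lying in the station's bed, open side down: 300 mm long, top-hat section 15 high, hat 25 wide, foot flanges 35 wide and 2.5 thick, about 0.22 kg. Origin at mid-length on its underside; -y points along it to the stop, z up. It can be gripped across the hat from above between the cheeks (y about 240 to 440 of the station), clear of the portal; it slides easily unless pressed down.
- rail_end (a point): Middle of the rail's end face nearest the stop, 8 mm above its underside, 150 mm from the rail's origin.
- offcut: Bystander: 55 mm long offcut of the same rail lying on the station's plate, on the near side of the bed. Origin: centre of underside. Leave alone.
- offcut_long: Bystander: 140 mm offcut of the same rail on the table, along its y. Origin: centre of underside. Leave alone.
- spanner: Bystander: 160 mm steel open-ended spanner flat on the table, along its x. Leave alone.
- tape_roll: Bystander: roll of clear packing tape lying flat, 104 mm across, 48 high. Origin: centre of underside. Leave alone.
- clamp_carton: Bystander: small brown carton 100x140x70 mm. Origin: centre of underside. Leave alone.
- bin_blue: Bystander: open blue parts bin 120x100x60 mm with small grey fittings. Origin: centre of underside. Leave alone.
- steel_rule: Bystander: steel rule 300x28x5 mm flat on the table, along its y. Origin: centre of underside. Leave alone.

How it is judged:
By the outcome, as a careful person would: the job done as asked, in the order asked, and still so for the second after the job is handed in, with the robot touching nothing.
It also fails if it takes over 72 s, if anything falls off the work surface, if the arm or the gripper's body presses on something with over 40 N, if the wrist force passes 120 N, or if a joint passes its speed limit or range.

## Robot

A 6-joint arm with a two-finger parallel gripper is mounted at the origin on the work surface. World frame = base frame: x ahead of the robot, y to its left, z up, the work surface at z = 0. Lengths are in m, angles in degrees, forces in N, time in s.
With the tool pointing down it reaches from about 0.4 to 0.825 m from the base axis. Payload 7 kg.
Tool frame: the origin (TCP) lies at the very end of the fingers, on their centre line; the grasp point (between the pads) lies 19 mm behind it (r.hold_point_z is the distance from the TCP to the grasp point, in m); x points along the fingers, y is the direction in which the jaws open and shut, and the axes are right-handed (so a half turn about x gives the same grasp; the last joint's range is limited). The gripper opens to 88 mm and grips with 3 to 60 N. Pads are 19 mm wide; open, the fingers measure 130 mm over their backs; the gripper's body (78 mm by 193 mm) begins 47 mm behind the grasp point.
Start: joints at [81.996, 20.546, 0.682, 0, -70.136, -16.507], TCP at [0.28, 0.614, 0.227] pointing down, gripper open.
Joint ranges: [-176.03, 176.03], [-82.01, 121.73], [-58.28, 71.71], [-173.87, 95.51], [-174.79, -0.11], [-173.66, 173.66]. Speed limits (degrees/s): [136.94, 136.94, 172.46, 180, 180, 180].

## Interface

Orientations are given as [roll, pitch, yaw] about the fixed x, y, z axes, in that order (R = Rz(yaw) Ry(pitch) Rx(roll)).
In Python, from plant import r gives the robot as it stands. The module is installed in compiled form; this text tells all that it offers.
- The arm moves only by the shell command python3 -m creep 'ROWS' [FORCE]. ROWS is JSON, a list of rows, each a list of 7 numbers: the turn, a rotation vector about the tool's x, y, z in rad, then the shift along the tool's x, y, z in cm, then the opening in per cent of the stroke, from 0 (shut) to 100 (fully open). In form: [[rx, ry, rz, x, y, z, fingers], ...]. A call has 1 to 8 rows; each row shifts and turns the commanded pose from where the row before left it, along the tool's axes as they then stand; what a row does not reach is not made up. A row lasts 1/10 s, in which the tool goes at most 50 mm and 8.59 degrees, less where a joint would pass 70% of its speed; a pose out of reach is approached as far as the arm can. A call is refused whole if a number of a shift passes 5 or a number of a turn 0.15, either way. A call with a gripper value outside its range is refused whole. The fingers move at their own pace and stop on an object; FORCE is the grip in N (left out, the last holds). Time passes only in rows, so rows that do not move let the fingers close. It gives the time, the measured TCP pose, the force and the opening at its end, in the units of the state.
- r.get_state(): the state, without advancing time (a new reading comes with each control period).
- r.capture(name): name is "scene" or "side" or "wrist"; returns (picture, depth): 384x512x3 uint8, blue, green, red; 384x512 float32, m along the optical axis (not along the pixel's ray), 0 where there is no reading.
- r.camera_info(name): a dict with "fovy" (degrees; the focal length in pixels is half the picture's height over the tangent of half this angle, whatever the lens; pixels are square), "cx", "cy" (the principal point, pixels), "camera_from_world" (4x4, takes a point from world to camera coordinates). Camera axes: x right, y down, z forward; pixel columns grow to the right and rows downward; lengths in m; the calibration is good to about 2 mm. A picture is of the moment at which its call begins: read the wrist's pose just before it. camera_info takes no time and is no camera call; for the wrist camera it gives the pose at the moment of the call.
- r.close_job(): hands the job in, once; it reports no verdict.
Trained networks look in the newest picture that a camera, given by its name, has taken for a name from the list of things; names that differ only in an ending like _2 or _b are one class to them, and where a whole thing is asked for, a point or a joint stands for the part that bears it (a point fixed in the world has none). Each returns a list of dicts, best first, with "score" (0 to 1); they miss things now and then, are a little off and sometimes report something else, mostly with a low value. They report only what shows in the picture. A call takes as long as a camera call.
- r.look_for(query, camera): "rect" ([left, top, right, bottom] in pixels, round what is visible of it).
- r.masks_of(query, camera): "pixels" (384x512 bool, what is visible of it) and "rect" ([left, top, right, bottom] in pixels, round what is visible of it).
The state is a dict: "time_s": time; "joints": joint angles; "qd": joint speeds; "joint_torque": joint torques, N m; "tcp_pos": TCP position; "eef_rot": TCP orientation; "contact_force": force on the tool from outside, world axes, zero at the start; "moment": the same for the moment, N m; "gripper_width": finger opening in m.
Only numpy, scipy, OpenCV 4.12 (cv2) and the standard library are available. Lean on these libraries where they do the work, as an engineer would, in place of code of your own. Each camera call takes 0.05 s, during which the arm holds its last target. There are 200 camera calls.

## Working session

There is one attempt and no reset: what is moved stays moved. The work goes in short steps, Python scripts to look and compute and a shell command to move; the robot and the scene stay as the last step left them, time stands still between calls to the robot, and variables do not carry over. Pictures are saved under pics/ and viewed, about 8 in all and at most 12, crops included, and the job is handed in when it is done.

```bash
mkdir -p pics; cat > h.py <<'E'
import numpy as np,cv2
from plant import r
from scipy.spatial.transform import Rotation as R
def cam(n):
    i=r.camera_info(n); f=192/np.tan(np.radians(i['fovy']/2)); return f,i['cx'],i['cy'],np.linalg.inv(np.array(i['camera_from_world']))
def world(n,d,us,vs,c=None):
    f,cx,cy,T=c or cam(n); us=np.asarray(us);vs=np.asarray(vs);z=d[vs,us]
    p=np.stack([(us-cx)/f*z,(vs-cy)/f*z,z,np.ones_like(z)],-1); return (p@T.T)[...,:3]
def proj(n,p):
    i=r.camera_info(n); f=192/np.tan(np.radians(i['fovy']/2)); q=np.array(i['camera_from_world'])@np.append(p,1); return i['cx']+f*q[0]/q[2],i['cy']+f*q[1]/q[2]
E
python3 - <<'E'
from h import *
s=r.get_state();print({k:np.round(v,3) for k,v in s.items()})
ims=[]
for n in('scene','side','wrist'):
    c=cam(n);im,d=r.capture(n);np.savez(f'pics/{n}0.npz',im=im,d=d);print(n,np.round(c[3][:3],2).tolist())
    for q in('stop_turret','rail','station'):
        for m in r.masks_of(q,n)[:2]:
            v,u=np.nonzero(m['pixels']);k=d[v,u]>0;w=world(n,d,u[k],v[k],c)
            print(n,q,round(m['score'],2),np.round(m['rect']),np.round(np.median(w,0),3),np.round(w.min(0),3),np.round(w.max(0),3))
    ims.append(im)
cv2.imwrite('pics/a.png',cv2.resize(ims[0],(800,600)));cv2.imwrite('pics/b.png',np.hstack([cv2.resize(i,(400,300)) for i in ims[1:]]))
E
```

```text
{'time_s': np.float64(0.0), 'joints': array([ 8.1997e+01,  2.0592e+01,  6.3400e-01, -2.0000e-02, -7.0136e+01,
       -1.6510e+01]), 'qd': array([ 0.039,  0.003, -0.057, -0.032, -0.044, -0.013]), 'joint_torque': array([ 3.0000e-03, -5.8273e+01,  2.9305e+01,  6.9970e+00,  7.0000e-03,
       -0.0000e+00]), 'tcp_pos': array([0.28 , 0.614, 0.226]), 'eef_rot': array([  95.041,   89.904, -109.478]), 'contact_force': array([-0.57 , -0.028, -0.373]), 'moment': array([-0.002, -0.026,  0.003]), 'gripper_width': np.float64(0.088)}
scene [[-0.62, 0.57, -0.54, 1.18], [0.78, 0.45, -0.43, 0.43], [-0.0, -0.69, -0.73, 0.91]]
scene stop_turret 0.69 [192. 153. 236. 187.] [ 0.567 -0.207  0.062] [ 0.474 -0.292 -0.002] [ 0.711 -0.073  0.23 ]
scene rail 0.57 [254. 204. 349. 277.] [0.608 0.119 0.052] [ 0.555 -0.042  0.014] [0.637 0.254 0.059]
scene station 0.76 [159. 150. 382. 318.] [0.628 0.02  0.015] [ 0.428 -0.342 -0.003] [0.828 0.317 0.293]
scene station 0.21 [392. 201. 439. 237.] [0.338 0.31  0.014] [ 0.297  0.24  -0.005] [0.37  0.378 0.02 ]
side [[-0.83, -0.3, 0.47, 0.12], [-0.56, 0.45, -0.7, 0.58], [-0.0, -0.84, -0.54, 0.58]]
side stop_turret 0.59 [264. 169. 302. 200.] [ 0.555 -0.197  0.058] [ 0.508 -0.375 -0.   ] [ 0.665 -0.078  0.127]
side rail 0.92 [144. 208. 248. 278.] [0.598 0.132 0.053] [ 0.568 -0.065  0.012] [0.664 0.256 0.057]
side rail 0.37 [317. 150. 365. 184.] [ 0.479 -0.412  0.036] [ 0.41  -0.571  0.   ] [ 0.552 -0.38   0.064]
side station 0.63 [110.  98. 314. 322.] [0.573 0.019 0.02 ] [ 0.483 -1.43  -0.442] [2.144 0.316 0.291]
wrist [[-0.41, -0.87, -0.27, 0.36], [-0.91, 0.4, 0.12, 0.58], [0.0, 0.3, -0.95, 0.39]]
```

View pics/a.png

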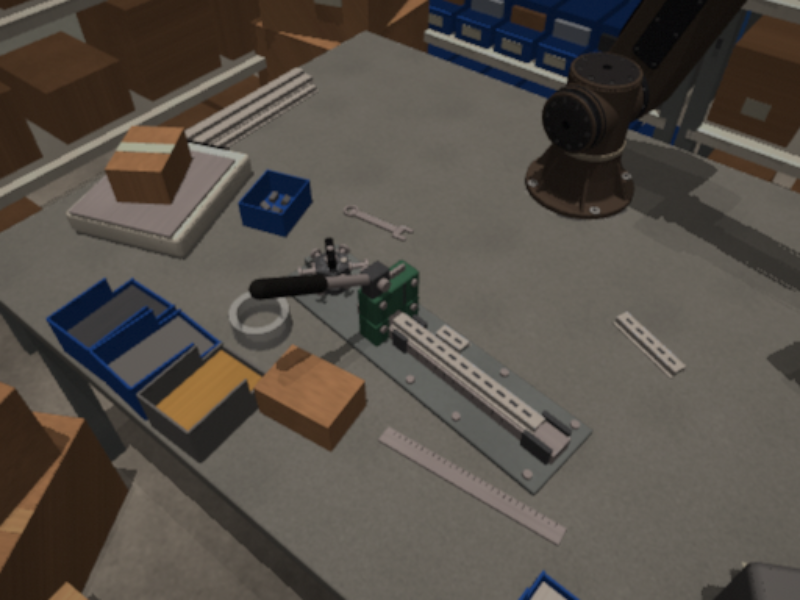

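View pics/b.png

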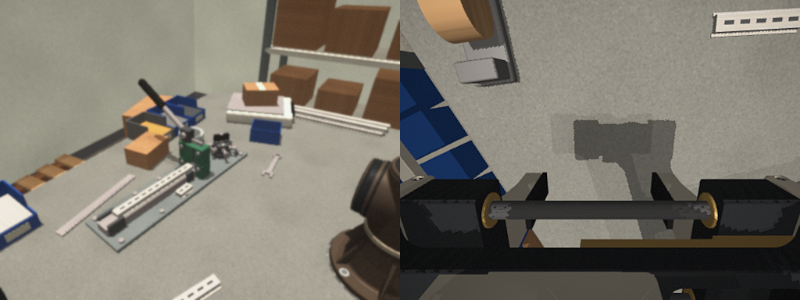

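The scene picture shows the turret at about (330,260), the green portal at (390,300) with its lever leaning left, the rail from (400,320) to (560,430), and the offcut beside it at (452,337). Next I fit the station's frame from depth.

```bash
python3 - <<'E'
from h import *
P=[]
for n in('scene','side'):
    z=np.load(f'pics/{n}0.npz');d=z['d'];v,u=np.mgrid[:384,:512]
    w=world(n,d,u,v).reshape(-1,3);w=w[(d>0).ravel()]
    rl=w[(abs(w[:,2]-.053)<.004)&(w[:,0]>.52)&(w[:,0]<.68)&(w[:,1]>0)&(w[:,1]<.26)]
    c=np.median(rl[:,:2],0);rl=rl[np.hypot(*(rl[:,:2]-c).T)<.2]
    l=cv2.fitLine(rl[:,:2].astype(np.float32),cv2.DIST_HUBER,0,.01,.01).ravel();ang=np.degrees(np.arctan2(l[1],l[0]))
    t=(rl[:,:2]-l[2:])@l[:2]
    print(n,len(rl),'rail ang',ang,'pt',l[2:],'ends',l[2:]+np.outer([t.min(),t.max()],l[:2]).round(3))
    dirv=l[:2]*np.sign(l[1])
    h=w[(w[:,2]>.080)&(w[:,2]<.104)&(w[:,0]>.5)&(w[:,0]<.61)&(w[:,1]<-.15)&(w[:,1]>-.26)]
    print('handle',len(h),h.mean(0),h.min(0),h.max(0))
    a,b=h.mean(0)[:2],l[2:];nrm=np.array([dirv[1],-dirv[0]]);print('offset handle from rail line',(a-b)@nrm,'along',(a-b)@dirv)
    t=w[(abs(w[:,2]-.062)<.006)&(w[:,0]>.5)&(w[:,0]<.62)&(w[:,1]<-.15)&(w[:,1]>-.26)];print('hex',len(t),t.mean(0))
z=np.load('pics/scene0.npz');cv2.imwrite('pics/c.png',cv2.resize(z['im'][140:300,170:390],None,fx=3.6,fy=3.6,interpolation=cv2.INTER_CUBIC))
E
```

```text
scene 941 rail ang 83.28087 pt [0.6055118  0.13654235] ends [[ 0.58951178 -0.00245765]
 [ 0.62051178  0.26154235]]
handle 104 [ 0.56908604 -0.20724051  0.09546934] [ 0.54224804 -0.23723682  0.08148902] [ 0.58800401 -0.18731872  0.10179462]
offset handle from rail line 0.004047827443808702 along -0.3456835320965829
hex 237 [ 0.56705551 -0.20916279  0.06227628]
side 951 rail ang 83.31791 pt [0.6044105  0.15081981] ends [[ 0.58641053 -0.00118019]
 [ 0.61741053  0.26081981]]
handle 163 [ 0.56264546 -0.20852127  0.09176528] [ 0.54133093 -0.23671757  0.08006577] [ 0.58720693 -0.18692093  0.10036554]
offset handle from rail line 0.0003316494821698143 along -0.3617599046547693
hex 193 [ 0.5570612  -0.20060155  0.06188032]
```

View pics/c.png

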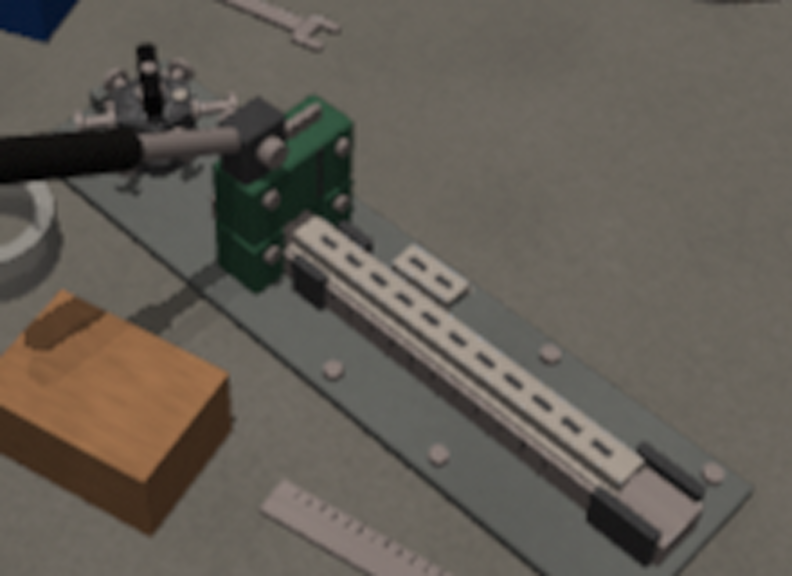

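```bash
cat >> h.py <<'E'
def go(p,jaw=None):
    """shift in tool cm now, and turn about tool x to bring jaw axis to world angle (nearest half-turn)"""
    s=r.get_state();M=R.from_euler('xyz',s['eef_rot'],degrees=True).as_matrix()
    a=np.degrees(np.arctan2(M[1,1],M[0,1]))
    print('tcp',np.round(s['tcp_pos'],4),'jaw',round(a,2),'j6',np.round(s['joints'][5],1),'tilt',np.round(M[:,0],3),'F',np.round(s['contact_force'],2),'w',round(s['gripper_width'],4),'t',s['time_s'])
    if p is not None: print('shift cm',np.round(M.T@(np.array(p)-s['tcp_pos'])*100,2))
    if jaw is not None: d=(jaw-a+90)%180-90;print('turn about z',d,'-> rx rad',-np.radians(d))
E
python3 - <<'E'
from h import *
go([.56,-.209,.25],-36.7)
s=r.get_state();M=R.from_euler('xyz',s['eef_rot'],degrees=True).as_matrix()
c=cam('wrist');print('cam in tool',(M.T@(c[3][:3,3]-s['tcp_pos'])),'fwd',M.T@c[3][:3,2],c[:3]);print(M.round(3))
E
```

```text
tcp [0.28   0.6141 0.2266] jaw -114.51 j6 -16.5 tilt [-0. -0. -1.] F [-0.59 -0.56  0.12] w 0.0878 t 0.6
shift cm [ -2.34  63.28 -59.62]
turn about z 77.80957901500204 -> rx rad -1.358033343402472
cam in tool [-0.15867747 -0.00054784 -0.08360261] fwd [9.53441399e-01 7.16120117e-04 3.01577496e-01] (np.float64(264.59422745493197), 254.8758293280556, 187.14249467059363)
[[-0.    -0.415 -0.91 ]
 [-0.    -0.91   0.415]
 [-1.     0.    -0.   ]]
```

```bash
A='[0,0,0,0,3.5,-3.3,100]'
python3 -m creep '[[0,0,0,0,3.5,-3.3,100],[0,0,0,0,3.5,-3.3,100],[0,0,0,0,3.5,-3.3,100],[0,0,0,0,3.5,-3.3,100],[0,0,0,0,3.5,-3.3,100],[0,0,0,0,3.5,-3.3,100],[0,0,0,0,3.5,-3.3,100],[0,0,0,0,3.5,-3.3,100]]'
python3 -m creep '[[0.15,0,0,0,0,0,100],[0.15,0,0,0,0,0,100],[0.15,0,0,0,0,0,100],[0.15,0,0,0,0,0,100],[0.15,0,0,0,0,0,100],[0.15,0,0,0,0,0,100]]'
python3 - <<'E'
from h import *
go([.56,-.209,.20],143.3)
E
```

```text
time_s: 1.4
tcp_pos: [0.4043, 0.2481, 0.227]
eef_rot: [-103.8, 89.9, 51.7]
contact_force: [0.9, 0.3, -0.2]
gripper_width: 0.0877
time_s: 2.0
tcp_pos: [0.4041, 0.2498, 0.2268]
eef_rot: [-44.8, 90.0, 58.7]
contact_force: [-0.2, 0.1, -0.8]
gripper_width: 0.0872
tcp [0.4041 0.2498 0.2268] jaw -166.44 j6 -42.0 tilt [ 0.  0. -1.] F [-0.23  0.09 -0.84] w 0.0872 t 2.0
shift cm [  2.66  -4.4  -48.26]
turn about z -50.25983837907802 -> rx rad 0.8771996612351214
```

```bash
python3 -m creep '[[0,0,0,0.2,-0.44,-4.8,100],[0,0,0,0.2,-0.44,-4.8,100],[0,0,0,0.2,-0.44,-4.8,100],[0,0,0,0.2,-0.44,-4.8,100],[0,0,0,0.2,-0.44,-4.8,100],[0,0,0,0.2,-0.44,-4.8,100],[0,0,0,0.2,-0.44,-4.8,100],[0,0,0,0.2,-0.44,-4.8,100]]' >/dev/null
python3 -m creep '[[0,0,0,0.5,-0.44,-4.8,100],[0,0,0,0.5,-0.44,-4.8,100],[0.147,0,0,0,0,0,100],[0.147,0,0,0,0,0,100],[0.147,0,0,0,0,0,100],[0.147,0,0,0,0,0,100],[0.147,0,0,0,0,0,100],[0.147,0,0,0,0,0,100]]'
python3 -m creep '[[0,0,0,0,0,0,100],[0,0,0,0,0,0,100]]' >/dev/null
python3 - <<'E'
from h import *
go([.56,-.209,.20],143.3)
c=cam('wrist');im,d=r.capture('wrist');np.savez('pics/w1.npz',im=im,d=d)
v,u=np.mgrid[:384,:512];w=world('wrist',d,u,v,c);ok=(d>0)&(abs(w[...,0]-.56)<.1)&(abs(w[...,1]+.209)<.1)
for nm,lo,hi in(('handle',.088,.104),('hex',.056,.066),('mid',.066,.086)):
    m=ok&(w[...,2]>lo)&(w[...,2]<hi);p=w[m];
    if len(p)<5: print(nm,len(p));continue
    rc=cv2.minAreaRect((p[:,:2]*1000).astype(np.float32));print(nm,len(p),p.mean(0).round(4),rc,np.degrees(.5*np.arctan2(2*np.cov(p[:,:2].T)[0,1],np.cov(p[:,:2].T)[0,0]-np.cov(p[:,:2].T)[1,1])))
print(proj('wrist',[.564,-.209,.098]))
cv2.imwrite('pics/d.png',cv2.resize(im,(800,600),interpolation=cv2.INTER_CUBIC))
E
```

```text
time_s: 3.6
tcp_pos: [0.5623, -0.2055, 0.2006]
eef_rot: [-48.7, 90.0, 4.4]
contact_force: [0.1, -0.3, 0.5]
gripper_width: 0.0875
tcp [ 0.5623 -0.2055  0.2007] jaw 143.64 j6 -35.0 tilt [ 0. -0. -1.] F [ 0.16 -0.25 -0.12] w 0.0879 t 3.8
shift cm [ 0.07 -0.02 -0.42]
turn about z -0.34022000870410807 -> rx rad 0.005937959333050452
handle 793 [ 0.5642 -0.2155  0.0979] ((565.267578125, -214.2666015625), (58.55733108520508, 14.948600769042969), 48.53912353515625) 48.53506213125797
hex 1716 [ 0.5647 -0.2167  0.0617] ((566.8276977539062, -216.0962677001953), (103.85702514648438, 112.3959732055664), 86.06058502197266) -32.47411244611998
mid 154 [ 0.5541 -0.2093  0.0714] ((551.2373657226562, -217.42857360839844), (35.58372497558594, 38.97596740722656), 49.76230239868164) -70.90715890923438
(np.float64(252.91609271120177), np.float64(184.23747561910173))
```

View pics/d.png

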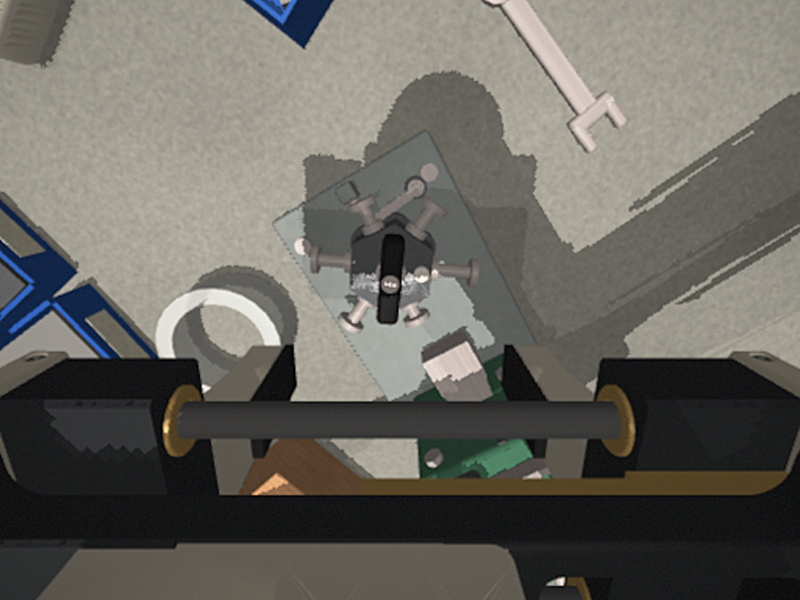

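```bash
python3 - <<'E'
from h import *
f,cx,cy,T=cam('wrist')
def bp(u,v,z):
    q=T[:3,:3]@np.array([(u-cx)/f,(v-cy)/f,1]);return (T[:3,3]+q*(z-T[2,3])/q[2])[:2]
P=np.array([bp(u*.64,v*.64,.046) for u,v in[(315,260),(365,204),(432,210),(475,272),(414,317),(352,322)]])
c=P.mean(0);print(c)
for p in P: print(np.degrees(np.arctan2(*(p-c)[::-1])).round(1),np.hypot(*(p-c)).round(4))
dw=bp(422*.64,275*.64,.07);print('dowel',dw,np.degrees(np.arctan2(*(dw-[.565,-.214])[::-1])))
for a,b in[((391,236),(389,322))]:
    a=bp(a[0]*.64,a[1]*.64,.098);b=bp(b[0]*.64,b[1]*.64,.098);print(a,b,np.degrees(np.arctan2(*(b-a)[::-1])))
go([.565,-.2143,.076],143.3)
E
```

```text
[ 0.56498154 -0.21243522]
-40.7 0.0599
-103.5 0.0513
-161.4 0.0523
139.2 0.0651
76.0 0.0461
18.8 0.0573
dowel [ 0.54780154 -0.19860592] 138.16875564116506
[ 0.54565824 -0.23827523] [ 0.58176044 -0.19203166] 52.02096086714815
tcp [ 0.5623 -0.2054  0.2007] jaw 143.62 j6 -35.0 tilt [ 0. -0. -1.] F [ 0.28 -0.13 -0.26] w 0.0875 t 3.85
shift cm [12.47 -0.74 -0.56]
turn about z -0.32456266481392504 -> rx rad 0.005664687130049741
```

Stop 1 (dowel) stands at about 140 deg and the line at 83.3 deg. Stop 2 is therefore in line now, and one click counter-clockwise (+60 deg) brings stop 3 in. I'll go down on the handle.

```bash
python3 -m creep '[[0,0,0,2.5,-0.74,-0.56,100],[0,0,0,3,0,0,100],[0,0,0,3,0,0,70],[0,0,0,2,0,0,50],[0,0,0,1.3,0,0,50],[0,0,0,0,0,0,50],[0,0,0,0,0,0,50]]' 40
python3 - <<'E'
from h import *
go([.565,-.2143,.082],143.3)
z=np.load('pics/w1.npz');d=z['d'];
i=r.get_state()
E
```

```text
time_s: 4.55
tcp_pos: [0.5655, -0.2145, 0.0833]
eef_rot: [-83.1, 90.0, -29.7]
contact_force: [0.5, -0.1, 0.1]
gripper_width: 0.053
tcp [ 0.5655 -0.2145  0.0833] jaw 143.46 j6 -34.3 tilt [ 0.001 -0.    -1.   ] F [ 0.51 -0.08  0.14] w 0.053 t 4.55
shift cm [ 0.13  0.05 -0.01]
turn about z -0.16265690749887085 -> rx rad 0.002838898586967151
```

```bash
python3 -m creep '[[0,0,0,0,0,0,0],[0,0,0,0,0,0,0],[0,0,0,0,0,0,0],[0,0,0,0,0,0,0],[0,0,0,0,0,0,0],[0,0,0,0,0,0,0],[0,0,0,0,0,0,0]]' 40
python3 - <<'E'
from h import *
go(None);print(r.get_state()['moment'])
E
```

```text
time_s: 5.25
tcp_pos: [0.5635, -0.2139, 0.0826]
eef_rot: [110.6, 89.9, 164.0]
contact_force: [-5.4, 3.1, 5.8]
gripper_width: 0.0144
tcp [ 0.5635 -0.2139  0.0826] jaw 143.38 j6 -34.3 tilt [-0.002  0.001 -1.   ] F [-5.44  3.1   5.75] w 0.0144 t 5.25
[1.38278121 1.65588359 0.00331452]
```

```bash
python3 -m creep '[[0,0,0,0,0.2,0,0],[-0.105,0,0,0,0,0,0],[-0.105,0,0,0,0,0,0],[-0.105,0,0,0,0,0,0],[-0.105,0,0,0,0,0,0],[-0.105,0,0,0,0,0,0]]'
python3 -c "
from h import *
go(None);print(r.get_state()['moment'])"
```

```text
time_s: 5.85
tcp_pos: [0.5637, -0.2139, 0.0827]
eef_rot: [-133.0, 89.9, -49.3]
contact_force: [2.1, -4.7, -2.7]
gripper_width: 0.0147
tcp [ 0.5637 -0.2139  0.0827] jaw 173.72 j6 -4.1 tilt [ 0.001 -0.001 -1.   ] F [ 2.11 -4.67 -2.67] w 0.0147 t 5.85
[-1.60111363 -0.45582427 -0.07055936]
```

```bash
python3 -m creep '[[-0.105,0,0,0,0,0,0],[-0.105,0,0,0,0,0,0],[-0.105,0,0,0,0,0,0],[-0.105,0,0,0,0,0,0],[-0.105,0,0,0,0,0,0],[0,0,0,0,0,0,0],[0,0,0,0,0,0,0]]'
python3 -c "
from h import *
go(None,203.3);print(r.get_state()['moment'])"
```

```text
time_s: 6.55
tcp_pos: [0.564, -0.2139, 0.0827]
eef_rot: [-151.0, 89.9, -37.4]
contact_force: [2.2, -4.4, -2.6]
gripper_width: 0.0148
tcp [ 0.564  -0.2139  0.0827] jaw -156.43 j6 25.7 tilt [ 0.001 -0.001 -1.   ] F [ 2.19 -4.4  -2.62] w 0.0148 t 6.55
turn about z -0.27173840546470274 -> rx rad 0.004742729879478415
[-1.68561077 -0.7252754  -0.0264547 ]
```

```bash
python3 -m creep '[[0,0,0,0,0,0,50],[0,0,0,0,0,0,50],[0,0,0,0,0,0,50],[0,0,0,-3,0,0,60],[0,0,0,-5,0,0,100],[0,0,0,-4,0,0,100],[0,0,0,0,0,0,100]]'
python3 - <<'E'
from h import *
c=cam('wrist');im,d=r.capture('wrist');np.savez('pics/w2.npz',im=im,d=d)
go(None)
v,u=np.mgrid[:384,:512];w=world('wrist',d,u,v,c);ok=(d>0)&(abs(w[...,0]-.564)<.06)&(abs(w[...,1]+.214)<.06)
m=ok&(w[...,2]>.09)&(w[...,2]<.104);print(cv2.minAreaRect((w[m][:,:2]*1000).astype(np.float32)))
cv2.imwrite('pics/e.png',cv2.resize(im,(800,600),interpolation=cv2.INTER_CUBIC))
E
```

```text
time_s: 7.25
tcp_pos: [0.5666, -0.2139, 0.2095]
eef_rot: [-125.9, 89.4, -12.3]
contact_force: [0.2, 0.7, 0.3]
gripper_width: 0.0652
tcp [ 0.5651 -0.2133  0.2063] jaw -156.43 j6 25.7 tilt [ 0.007 -0.001 -1.   ] F [-0.16  0.84 -1.62] w 0.069 t 7.3
((565.959228515625, -213.79653930664062), (14.395498275756836, 58.86882400512695), 23.96665382385254)
```

View pics/e.png

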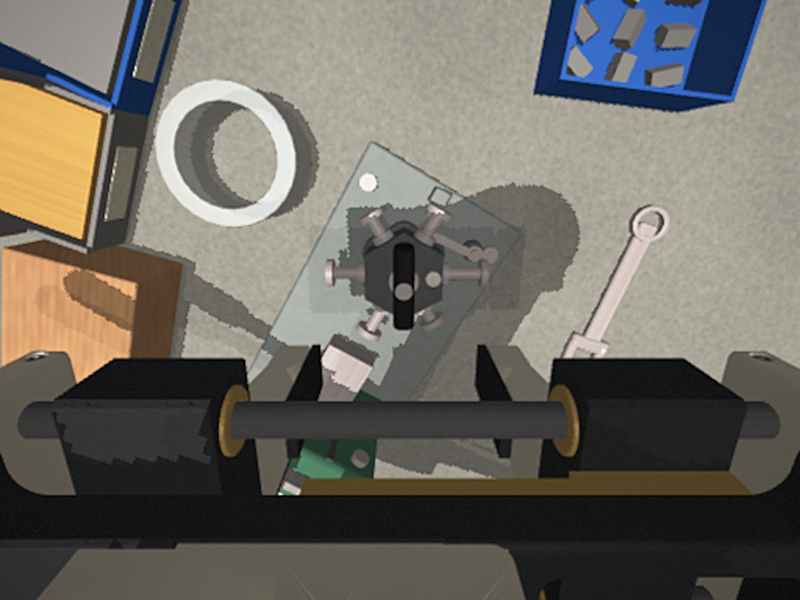

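Seen from above, the dowel at (433,278) is square to the handle at 203.6 deg. Stop 3's pad at (370,325) points at the portal at (345,370), and the handle measures 24 deg where 23.3 is expected, so stop 3 is in line. Next I move over the rail, passing on the near side of the lever.

```bash
python3 -m creep '[[0.132,0,0,-1,0,0,100],[0.132,0,0,-1,0,0,100],[0.132,0,0,-1,0,0,100],[0.132,0,0,-1,0,0,100],[0,0,0,0,3.5,0,100],[0,0,0,0,3.5,2,100]]'
python3 -m creep '[[0,0,0,0,0,4.9,100],[0,0,0,0,0,4.9,100],[0,0,0,0,0,4.9,100],[0,0,0,0,0,4.9,100],[0,0,0,0,-1,4.8,100],[0,0,0,0,-2,4.5,100],[0,0,0,1,-2,4.5,100],[0,0,0,2,-2,4.5,100]]'
python3 -m creep '[[0,0,0,1.5,0,0,60],[0,0,0,0,0,0,60]]' 20
python3 - <<'E'
from h import *
c=cam('wrist');im,d=r.capture('wrist');np.savez('pics/w3.npz',im=im,d=d)
go([.610,.1835,.18],-6.7)
v,u=np.mgrid[:384,:512];w=world('wrist',d,u,v,c)
A=np.array([.5645,-.2138]);e=np.array([.1167,.9932]);n=np.array([.9932,-.1167])
q=w[...,:2]-A;y=q@e;x=q@n
m=(d>0)&(abs(w[...,2]-.053)<.004)&(abs(x)<.03)&(y>.2)&(y<.55)&(v>0)
p=w[m];l=cv2.fitLine(p[:,:2].astype(np.float32),cv2.DIST_HUBER,0,.01,.01).ravel();print(m.sum(),'ang',np.degrees(np.arctan2(l[1],l[0])),'x med',np.median(x[m]),'range',np.percentile(x[m],[1,99]),'y',y[m].min(),y[m].max(),'z',np.median(w[m][:,2]))
cv2.imwrite('pics/f.png',im)
E
```

```text
time_s: 7.9
tcp_pos: [0.495, -0.1857, 0.2409]
eef_rot: [93.8, 89.8, 177.0]
contact_force: [0.8, 1.0, 0.6]
gripper_width: 0.0877
time_s: 8.7
tcp_pos: [0.6092, 0.1828, 0.214]
eef_rot: [-54.0, 89.9, 29.4]
contact_force: [1.8, -0.4, 0.8]
gripper_width: 0.0875
time_s: 8.9
tcp_pos: [0.6064, 0.1808, 0.1944]
eef_rot: [121.9, 89.6, -154.7]
contact_force: [-0.6, -0.4, 0.7]
gripper_width: 0.0768
tcp [0.607  0.1802 0.1965] jaw 173.33 j6 -40.8 tilt [-0.004 -0.002 -1.   ] F [-0.65 -0.5   0.52] w 0.073 t 8.95
shift cm [ 1.65 -0.26  0.37]
turn about z -0.0311199607237711 -> rx rad 0.0005431457777211233
5416 ang 83.361664 x med 0.000895324350481046 range [-0.01150876  0.01350288] y 0.21861797142586484 0.5048074438413825 z 0.053625558493554215
```

View pics/f.png

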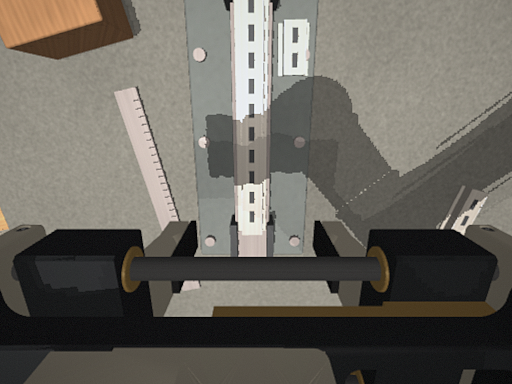

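```bash
python3 - <<'E'
from h import *
go([.6115,.1834,.100],-6.7);go([.6115,.1834,.044],-6.7)
f,cx,cy,T=cam('wrist')
for u,v in((252,234),(252,222)):
    q=T[:3,:3]@np.array([(u-cx)/f,(v-cy)/f,1]);p=(T[:3,3]+q*(.053-T[2,3])/q[2])[:2];print(p,(p-[.5645,-.2138])@[.1167,.9932])
E
```

```text
tcp [0.607  0.1802 0.1965] jaw 173.33 j6 -40.8 tilt [-0.004 -0.002 -1.   ] F [-0.65 -0.5   0.52] w 0.073 t 8.95
shift cm [ 9.65 -0.44  0.4 ]
turn about z -0.0311199607237711 -> rx rad 0.0005431457777211233
tcp [0.607  0.1802 0.1965] jaw 173.33 j6 -40.8 tilt [-0.004 -0.002 -1.   ] F [-0.65 -0.5   0.52] w 0.073 t 8.95
shift cm [15.25 -0.46  0.42]
turn about z -0.0311199607237711 -> rx rad 0.0005431457777211233
[0.62039626 0.25432103] 0.47146090064246604
[0.61841815 0.23781447] 0.4548357373302903
```

```bash
python3 -m creep '[[0,0,0,4,-0.2,0.2,60],[0,0,0,4,-0.1,0,60],[0,0,0,2,0,0,60],[0,0,0,0,0,0,60],[0,0,0,0,0,0,60]]' 20
python3 -c "
from h import *
go([.6115,.1834,.045],-6.7)"
```

```text
time_s: 9.45
tcp_pos: [0.6121, 0.1815, 0.1004]
eef_rot: [-76.1, 89.9, 7.2]
contact_force: [-0.1, 0.6, 1.1]
gripper_width: 0.0528
tcp [0.6121 0.1815 0.1004] jaw 173.28 j6 -40.8 tilt [ 0.001  0.    -1.   ] F [-0.1   0.6   1.14] w 0.0528 t 9.45
shift cm [5.54 0.08 0.18]
turn about z 0.01884221249869711 -> rx rad -0.0003288586464626923
```

```bash
python3 -m creep '[[0,0,0,3,0,0,60],[0,0,0,2,0,0,60],[0,0,0,0.6,0,0,60],[0,0,0,0,0,0,60],[0,0,0,0,0,0,60]]' 20
python3 -m creep '[[0,0,0,0,0,0,0],[0,0,0,0,0,0,0],[0,0,0,0,0,0,0],[0,0,0,0,0,0,0],[0,0,0,0,0,0,0]]' 20
python3 -c "
from h import *
go(None);print(r.get_state()['contact_force']@np.array([.1167,.9932,0]))"
```

```text
time_s: 9.95
tcp_pos: [0.6127, 0.1825, 0.0449]
eef_rot: [-58.7, 89.8, 24.6]
contact_force: [-0.3, 0.1, 0.8]
gripper_width: 0.0525
time_s: 10.45
tcp_pos: [0.6113, 0.182, 0.043]
eef_rot: [118.9, 90.0, -157.8]
contact_force: [-2.0, 0.4, 2.7]
gripper_width: 0.0245
tcp [0.6113 0.182  0.043 ] jaw 173.3 j6 -40.8 tilt [-0. -0. -1.] F [-1.98  0.44  2.69] w 0.0245 t 10.45
0.20560355033205446
```

```bash
python3 -m creep '[[0,0,0,0,0,-0.5,0],[0,0,0,0,0,-1,0],[0,0,0,0,0,-1,0],[0,0,0,0,0,-1,0],[0,0,0,0,0,-0.5,0],[0,0,0,0,0,0,0],[0,0,0,0,0,0,0]]'
python3 -c "
from h import *
go(None);print(r.get_state()['contact_force']@np.array([.1167,.9932,0]))"
```

```text
time_s: 11.15
tcp_pos: [0.6067, 0.1411, 0.043]
eef_rot: [164.4, 89.9, -112.3]
contact_force: [0.6, -4.1, 5.8]
gripper_width: 0.0246
tcp [0.6067 0.1411 0.043 ] jaw 173.27 j6 -37.8 tilt [-0.001 -0.001 -1.   ] F [ 0.57 -4.06  5.82] w 0.0246 t 11.15
-3.962065029752621
```

```bash
python3 -m creep '[[0,0,0,-0.1,0,-0.5,0],[0,0,0,0,0,-1,0],[0,0,0,0,0,-1,0],[0,0,0,0,0,-0.7,0],[0,0,0,0,0,-0.3,0],[0,0,0,0,0,0,0],[0,0,0,0,0,0,0]]'
python3 -c "
from h import *
go(None);print(r.get_state()['contact_force']@np.array([.1167,.9932,0]))"
```

```text
time_s: 11.85
tcp_pos: [0.6028, 0.1075, 0.0438]
eef_rot: [-93.2, 90.0, -9.9]
contact_force: [0.0, 0.1, -1.7]
gripper_width: 0.0246
tcp [0.6028 0.1075 0.0438] jaw 173.29 j6 -35.1 tilt [ 0. -0. -1.] F [ 0.02  0.1  -1.71] w 0.0246 t 11.85
0.10239878041471082
```

```bash
python3 -m creep '[[0,0,0,0,0,-0.3,0],[0,0,0,0,0,-0.5,0],[0,0,0,0,0,-0.5,0],[0,0,0,0,0,-0.4,0],[0,0,0,0,0,-0.2,0],[0,0,0,0,0,0,0],[0,0,0,0,0,0,0]]'
cat > fy.py <<'E'
from h import *
go(None);f=[]
f=r.get_state()['contact_force'];print('Fy',round(f@np.array([.1167,.9932,0]),2),'yst',(r.get_state()['tcp_pos'][:2]-[.5645,-.2138])@[.1167,.9932])
E
python3 fy.py
python3 -m creep '[[0,0,0,0,0,-0.1,0],[0,0,0,0,0,-0.1,0],[0,0,0,0,0,-0.1,0],[0,0,0,0,0,-0.1,0],[0,0,0,0,0,-0.1,0]]'
python3 fy.py
```

```text
time_s: 12.55
tcp_pos: [0.6005, 0.0885, 0.0438]
eef_rot: [151.7, 90.0, -125.1]
contact_force: [0.2, 1.2, -0.4]
gripper_width: 0.0246
tcp [0.6005 0.0885 0.0438] jaw 173.28 j6 -33.5 tilt [-0. -0. -1.] F [ 0.23  1.21 -0.42] w 0.0246 t 12.55
Fy 1.23 yst 0.30446825331486416
time_s: 13.05
tcp_pos: [0.5999, 0.0836, 0.0438]
eef_rot: [-24.2, 90.0, 59.1]
contact_force: [0.5, -0.4, -1.2]
gripper_width: 0.0249
tcp [0.5999 0.0836 0.0438] jaw 173.3 j6 -33.1 tilt [ 0.  0. -1.] F [ 0.54 -0.38 -1.19] w 0.0249 t 13.05
Fy -0.31 yst 0.29955000327666054
```

```bash
python3 -m creep '[[0,0,0,0,0,-0.1,0],[0,0,0,0,0,-0.1,0],[0,0,0,0,0,-0.1,0],[0,0,0,0,0,0,0]]'|grep -v eef
python3 fy.py
```

```text
time_s: 13.45
tcp_pos: [0.5995, 0.0805, 0.0438]
contact_force: [-0.0, 0.7, -1.5]
gripper_width: 0.0244
tcp [0.5995 0.0805 0.0438] jaw 173.29 j6 -32.9 tilt [-0. -0. -1.] F [-0.04  0.68 -1.52] w 0.0244 t 13.45
Fy 0.67 yst 0.29642249953201155
```

```bash
python3 -m creep '[[0,0,0,0,0,-0.1,0],[0,0,0,0,0,-0.1,0],[0,0,0,0,0,0,0]]'|grep -v eef
python3 fy.py
```

```text
time_s: 13.75
tcp_pos: [0.5993, 0.0786, 0.0438]
contact_force: [-0.2, -0.0, -1.3]
gripper_width: 0.0246
tcp [0.5993 0.0786 0.0438] jaw 173.29 j6 -32.7 tilt [-0. -0. -1.] F [-0.25 -0.01 -1.35] w 0.0246 t 13.75
Fy -0.04 yst 0.29447429698933913
```

```bash
python3 -m creep '[[0,0,0,0,0,-0.1,0],[0,0,0,0,0,-0.1,0],[0,0,0,0,0,0,0]]'|grep -v eef
python3 fy.py
```

```text
time_s: 14.05
tcp_pos: [0.599, 0.0766, 0.0438]
contact_force: [0.5, -0.4, -0.8]
gripper_width: 0.025
tcp [0.599  0.0766 0.0438] jaw 173.29 j6 -32.5 tilt [-0. -0. -1.] F [ 0.54 -0.36 -0.79] w 0.025 t 14.05
Fy -0.3 yst 0.2924467296388362
```

```bash
python3 -m creep '[[0,0,0,0,0,-0.1,0],[0,0,0,0,0,-0.1,0],[0,0,0,0,0,0,0]]'|grep -v eef
python3 fy.py
```

```text
time_s: 14.35
tcp_pos: [0.5988, 0.0746, 0.0438]
contact_force: [-0.6, 1.1, -0.6]
gripper_width: 0.0248
tcp [0.5988 0.0746 0.0438] jaw 173.29 j6 -32.3 tilt [-0. -0. -1.] F [-0.6   1.14 -0.65] w 0.0248 t 14.35
Fy 1.06 yst 0.2904292784111488
```

```bash
python3 -m creep '[[0,0,0,0,0,-0.1,0],[0,0,0,0,0,-0.1,0],[0,0,0,0,0,0,0]]'|grep -v eef
python3 fy.py
```

```text
time_s: 14.65
tcp_pos: [0.5986, 0.0726, 0.0438]
contact_force: [-1.0, 1.0, -0.9]
gripper_width: 0.0245
tcp [0.5986 0.0726 0.0438] jaw 173.29 j6 -32.2 tilt [-0. -0. -1.] F [-1.02  0.99 -0.86] w 0.0245 t 14.65
Fy 0.86 yst 0.28844760951872317
```

```bash
python3 -m creep '[[0,0,0,0,0,-0.1,0],[0,0,0,0,0,-0.1,0],[0,0,0,0,0,0,0]]'|grep -v eef
python3 fy.py
```

```text
time_s: 14.95
tcp_pos: [0.599, 0.0721, 0.044]
contact_force: [-0.4, 7.7, -1.8]
gripper_width: 0.0247
tcp [0.599  0.0721 0.044 ] jaw 173.3 j6 -32.0 tilt [ 0.002  0.002 -1.   ] F [-0.39  7.69 -1.82] w 0.0247 t 14.95
Fy 7.59 yst 0.28802557759512876
```

Contact: 7.6 N along the rail after 110 mm of travel, which is within the expected range. I'll ease the push to about 2 N.

```bash
python3 -m creep '[[0,0,0,0,0,0.1,0],[0,0,0,0,0,0,0],[0,0,0,0,0,0,0]]'|grep -v eef
python3 fy.py
```

```text
time_s: 15.25
tcp_pos: [0.5989, 0.0722, 0.044]
contact_force: [0.1, 4.1, -1.7]
gripper_width: 0.0244
tcp [0.5989 0.0722 0.044 ] jaw 173.3 j6 -32.1 tilt [ 0.001  0.001 -1.   ] F [ 0.12  4.06 -1.72] w 0.0244 t 15.25
Fy 4.04 yst 0.2881117724942991
```

```bash
python3 -m creep '[[0,0,0,0,0,0.06,0],[0,0,0,0,0,0,0],[0,0,0,0,0,0,0]]'|grep -v eef
python3 fy.py
python3 -m creep '[[0,0,0,0,0,0,30],[0,0,0,0,0,0,35],[0,0,0,0,0,0,45],[0,0,0,0,0,0,50],[0,0,0,0,0,0,60]]'|grep -v eef
python3 -m creep '[[0,0,0,-1,0,0,60],[0,0,0,-3,0,0,60],[0,0,0,-5,0,0,60],[0,0,0,-5,0,0,70],[0,0,0,-3,0,0,80],[0,0,0,0,0,0,80],[0,0,0,0,0,0,80]]'|grep -v eef
python3 - <<'E'
from h import *
P={}
for n in('scene','side','wrist'):
    im,d=r.capture(n);np.savez(f'pics/{n}9.npz',im=im,d=d);P[n]=im
a=cv2.resize(P['wrist'],(533,400));b=cv2.resize(P['scene'][140:300,170:340],(267,251));
cv2.imwrite('pics/g.png',np.hstack([a,np.vstack([b,np.zeros((149,267,3),np.uint8)])]))
go(None)
E
```

```text
time_s: 15.55
tcp_pos: [0.5986, 0.0723, 0.0438]
contact_force: [0.3, 2.5, -0.5]
gripper_width: 0.0249
tcp [0.5986 0.0723 0.0438] jaw 173.29 j6 -32.1 tilt [ 0. -0. -1.] F [ 0.33  2.49 -0.47] w 0.0249 t 15.55
Fy 2.51 yst 0.2881170323167606
time_s: 16.05
tcp_pos: [0.5985, 0.0722, 0.0438]
contact_force: [0.3, -1.2, -0.2]
gripper_width: 0.047
time_s: 16.75
tcp_pos: [0.5987, 0.0725, 0.2152]
contact_force: [0.5, 0.3, -1.6]
gripper_width: 0.0697
tcp [0.5978 0.0721 0.2127] jaw 173.29 j6 -32.1 tilt [-0.002 -0.001 -1.   ] F [ 0.04  0.25 -0.59] w 0.0702 t 16.9
```

View pics/g.png

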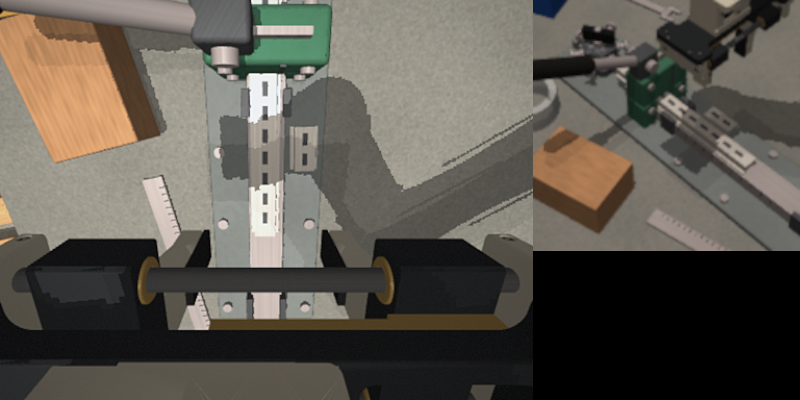

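```bash
python3 -m creep '[[0,0,0,-4,3,0,80],[0,0,0,-1,3,-3,80],[0,0,0,0,0,-4.8,80],[0,0,0,0,0,-4.8,80],[0,0,0,0,0,-4.8,80],[0,0,0,0,0,-4.8,80],[0,0,0,0,0,0,80],[0,0,0,0,0,0,80]]'|grep -v eef
python3 - <<'E'
from h import *
c=cam('wrist');im,d=r.capture('wrist');go(None)
v,u=np.mgrid[:384,:512];w=world('wrist',d,u,v,c)
A=np.array([.5645,-.2138]);e=np.array([.1167,.9932]);n=np.array([.9932,-.1167]);q=w[...,:2]-A;y=q@e;x=q@n
m=(d>0)&(w[...,2]>.09)&(w[...,2]<.104)&(np.hypot(x,y)<.045);print(cv2.minAreaRect((w[m][:,:2]*1000).astype(np.float32)))
for lo in np.arange(.02,.13,.005):
    m=(d>0)&(abs(x)<.008)&(y>=lo)&(y<lo+.005)&(w[...,2]<.11);
    if m.sum(): print(round(lo,3),np.percentile(w[m][:,2],[10,50,95]).round(3),m.sum())
print(proj('wrist',[*A,.098]),proj('wrist',[*(A+.06*e),.046]))
a,b=[int(t) for t in proj('wrist',[*(A+.06*e),.046])]
a=min(max(a,80),432);b=min(max(b,60),324)
cv2.imwrite('pics/i.png',cv2.resize(im[b-60:b+60,a-80:a+80],(800,600),interpolation=cv2.INTER_CUBIC))
E
```

```text
time_s: 17.7
tcp_pos: [0.5123, -0.1423, 0.2626]
contact_force: [0.2, -0.5, 0.4]
gripper_width: 0.0703
tcp [ 0.5127 -0.1414  0.2628] jaw 173.22 j6 -12.5 tilt [-0.002  0.    -1.   ] F [ 0.02  0.25 -0.2 ] w 0.07 t 17.75
((565.5526123046875, -213.42892456054688), (15.073995590209961, 59.83564376831055), 23.282695770263672)
0.02 [0.063 0.097 0.099] 23
0.025 [0.062 0.063 0.097] 22
0.03 [0.053 0.054 0.056] 20
0.035 [0.013 0.051 0.055] 33
0.04 [0.012 0.05  0.053] 40
0.045 [0.012 0.046 0.052] 46
0.05 [0.012 0.049 0.052] 46
0.055 [0.012 0.053 0.057] 66
0.06 [0.013 0.054 0.057] 42
0.065 [0.052 0.053 0.055] 41
0.07 [0.053 0.054 0.055] 40
0.075 [0.052 0.053 0.055] 36
0.08 [0.053 0.054 0.055] 42
0.085 [0.053 0.053 0.055] 35
0.09 [0.053 0.054 0.055] 33
0.095 [0.053 0.054 0.055] 38
0.1 [0.053 0.054 0.055] 36
0.105 [0.053 0.054 0.055] 33
0.11 [0.052 0.053 0.055] 32
0.115 [0.053 0.054 0.055] 35
0.12 [0.053 0.054 0.055] 36
0.125 [0.054 0.086 0.108] 176
(np.float64(205.2753807005865), np.float64(117.96269252274337)) (np.float64(214.06417916475957), np.float64(159.1214753048373))
```

View pics/i.png

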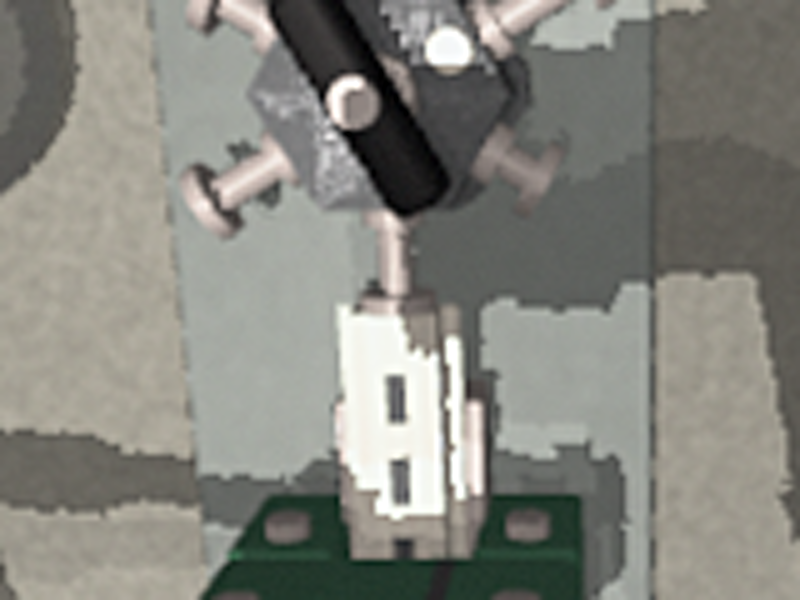

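The rail's end at (395,305) sits flush against the pad of the stop in line. The dowel is at (450,48), two flats counter-clockwise of that stop, and the handle measures 23.28 deg against 23.3 expected. Handing in.

```bash
python3 -c "
from plant import r
print(r.close_job())"
```

```text
the job is handed in; nothing more can be done
None
```

The rail cutter is set up and the job is handed in: stop 3 has clicked into line and the rail lies in its guides against that stop's pad. It took about 18 of the 72 s.

- **Length stop:** I turned the turret one click counter-clockwise by its handle, because stop 2 was in line at the start. After release the handle measured 23.3°, exactly as expected, and in the picture the dowel is two flats counter-clockwise of the stop in line.
- **Rail:** I slid it about 110 mm, the last part in 2 mm steps. It met the pad at up to 7.6 N measured, against the 15 N limit. I eased that to about 2.5 N and then let go.
- **Last checks:** The close-up picture shows the rail's end touching the pad, about 60 mm from the turret's axis. The gripper was clear of everything when I handed in.

None of the last checks disagreed, though two limits apply:
- **Turret angle before turning:** My early camera readings of it were off by up to 5°; it is the reading after the turn that confirms the setting.
- **Other things on the bench:** I did not measure their positions again afterwards. The arm touched only the handle and the rail.

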